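# Turn the washed blue pail mouth-up on the cork mat

## Robot

A 6-joint arm with a two-finger parallel gripper is mounted at the origin on the work surface. World frame = base frame: x ahead of the robot, y to its left, z up, the work surface at z = 0. Lengths are in mm, angles in rad, forces in N, time in s.
With the tool pointing down it reaches from about 275 to 825 mm from the base axis. Payload 5.2 kg.
Tool frame: the origin (TCP) lies at the very end of the fingers, on their centre line; the grasp point (between the pads) lies 19 mm behind it; z points along the fingers, y is the direction in which the jaws open and shut (so a half turn about z gives the same grasp; the last joint's range is limited). The gripper opens to 93 mm and grips with 3 to 60 N. Pads are 15 mm wide; open, the fingers measure 128 mm over their backs; the gripper's body (75 mm by 188 mm) begins 65 mm behind the grasp point.
Start: joints at [-1.383, 0.259, 1.535, -0, 1.348, -0.203], TCP at [209.531, -508.529, 218.653] pointing down, gripper open.
Joint ranges: [-3.14, 3.14], [-0.91, 2.08], [0.19, 2.58], [-1.22, 4.36], [0.22, 2.71], [-3.12, 3.12]. Speed limits (rad/s): [2.57, 2.57, 3.14, 3.14, 3.14, 3.14].

## Interface

Orientations are given as [roll, pitch, yaw] about the fixed x, y, z axes, in that order (R = Rz(yaw) Ry(pitch) Rx(roll)).
In Python, from bench import robot gives the robot as it stands. The module is installed in compiled form; this text tells all that it offers. Calls block until the motion is done:
- robot.move_ptp(position, orientation): joint-space move of the TCP to a pose.
- robot.move_linear(position, ori=None, speed=150, f_stop=None): straight line of the TCP; ori=None keeps the orientation; speed is the mean speed in mm/s. With f_stop (N) it stops when the force on the tool has changed by that much, and returns True; else False.
- robot.move_j(angles): joint-space move.
- robot.move_gripper(opening): opening from 0.0 (shut) to 1.0 (fully open); the grip force is fixed at half the most; returns when the fingers have stopped.
- robot.sleep(seconds).
- robot.inverse_kinematics(position, orientation): joint angles nearest the present ones, or None.
- robot.get_image(name): name is "scene" or "side" or "wrist"; returns a dict with "img" (420x560x3 uint8, blue, green, red), "fovy" (degrees; the focal length in pixels is half the picture's height over the tangent of half this angle, whatever the lens; pixels are square), "cx", "cy" (the principal point, pixels), "eye" and "orientation" of the camera in the world. Camera axes: x right, y down, z forward; pixel columns grow to the right and rows downward; lengths in mm; the calibration is good to about 2 mm. A picture is of the moment at which its call begins. There is no depth.
A pose or a line that the arm cannot do raises robot.MotionError and nothing moves.
- robot.hand_in(): hands the job in, once; it reports no verdict.
Readings, each from a call of its own:
- robot.current_t(): time.
- robot.current_qpos(): joint angles.
- robot.current_joint_vel(): joint speeds.
- robot.current_joint_efforts(): joint torques, N m.
- robot.current_tcp_pos(): TCP position.
- robot.current_eef_rot(): TCP orientation.
- robot.current_contact_force(): force on the tool from outside, world axes, zero at the start.
- robot.current_ft_torque(): the same for the moment, N m.
- robot.current_gripper_width(): opening from 0.0 (shut) to 1.0 (fully open).
Only numpy, scipy, OpenCV 4.12 (cv2) and the standard library are available. Lean on these libraries where they do the work, as an engineer would, in place of code of your own. Each camera call takes 0.05 s, during which the arm holds its last target.

## Task

The two little pails were left mouth-down to dry. Pick up the blue one by its handle so that it turns mouth-up, and stand it on the round cork mat, with its whole base on the mat, ready to collect bottle lids; set it down before letting go, do not drop it. Leave the white pail standing mouth-down where it is.

Things in the scene. Friction and masses are not known exactly. Their poses are not given: they have to be found in the camera images.
- blue_pail: Blue metal pail, 70 mm high, outside radius 45 mm at the mouth, 36 mm at the base, 0.2 to 0.3 kg; starts mouth-down on the table. Origin: centre of the mouth. Its z points from mouth to base: up while mouth-down, straight down when it stands mouth-up. The handle's hinge line runs along its y, 14 mm from the mouth plane and 4 mm to the +x side of its axis.
- blue_pail_bail (a joint): Swing of the blue pail's handle (steel bail, 118 mm wide over its legs): 0 = standing over the upturned base (start), 3.14 = over the mouth. Slight friction. Lifted by the handle, the pail is top-heavy and rolls over by itself in about 1 s if the hinge is 75 mm or more clear of what is below; then it hangs mouth-up, leaning up to 12 degrees until stood on something.
- blue_pail_grip (a point): Centre of the wooden grip bar of the blue pail's handle: 14 x 14 mm across, 50 mm long along its own y, 106 mm from the hinge line along its own z. At the start z is up and the bar is 120 mm above the table, 50 mm above the upturned base. Held z up, it is 162 mm above the base of the hanging mouth-up pail.
- blue_pail_base (a point): Centre of the outer face of the blue pail's base (70 mm above the table at the start; the point that ends on the mat).
- cork_mat: Round cork mat fixed to the table, radius 75 mm, 6 mm thick. Origin: centre of its underside, on the table.
- white_pail: White painted pail of the same size and build, also mouth-down with its handle upright; not to be moved. Origin: centre of its mouth, z up to its base.
Not all that is in view belongs to the job. What is shaped like the cork_mat but black or grey is not meant. What is shaped like the blue_pail but green is not meant.

How it is judged:
By the outcome, as a careful person would: the job done as asked, in the order asked, and still so for the second after the job is handed in, with the robot touching nothing.
It also fails if it takes over 48 s, if anything falls off the work surface, if the arm or the gripper's body presses on something with over 40 N, if the wrist force passes 120 N, or if a joint passes its speed limit or range.

## Working session

There is one attempt and no reset: what is moved stays moved. The work goes in short steps, each a Python script; the robot and the scene stay as the last script left them, time stands still between calls to the robot, and variables do not carry over. Pictures are saved under pics/ and viewed, and the job is handed in when it is done.

```bash
mkdir -p pics
cat > h.py <<'E'
import numpy as np, cv2
from scipy.spatial.transform import Rotation as R
from bench import robot
def rot(o):
    o=np.array(o,float)
    if o.shape==(3,3): return o
    return R.from_euler('xyz',o).as_matrix()
def ray(c,u,v):
    f=c['img'].shape[0]/2/np.tan(np.radians(c['fovy'])/2)
    d=rot(c['orientation'])@np.array([(u-c['cx'])/f,(v-c['cy'])/f,1]); return np.array(c['eye'],float),d/np.linalg.norm(d)
def plane(c,u,v,z):
    e,d=ray(c,u,v); return e+d*(z-e[2])/d[2]
def tri(c1,p1,c2,p2):
    e1,d1=ray(c1,*p1); e2,d2=ray(c2,*p2)
    s=np.linalg.lstsq(np.c_[d1,-d2],e2-e1,rcond=None)[0]
    a=e1+s[0]*d1;b=e2+s[1]*d2
    return (a+b)/2,np.linalg.norm(a-b)
def proj(c,P):
    f=c['img'].shape[0]/2/np.tan(np.radians(c['fovy'])/2)
    q=rot(c['orientation']).T@(np.array(P,float)-c['eye']); return q[0]/q[2]*f+c['cx'],q[1]/q[2]*f+c['cy']
E
python3 - <<'E'
from h import *
import pickle
for n in ['scene','side','wrist']:
    c=robot.get_image(n); cv2.imwrite(f'pics/{n}0.png',c['img']); pickle.dump(c,open(f'{n}0.pkl','wb'))
    print(n,c['fovy'],c['cx'],c['cy'],c['eye'],c['orientation'])
print(robot.current_t())
E
```

```text
scene 54.89544605917521 277.18001099134943 211.5586727373859 [1193.15955355 -170.58058767  574.01484823] [-2.16031779 -0.02332896  1.3804635 ]
side 47.59922160506593 283.15359410819394 203.4174197127951 [174.5714711  616.54306163 556.62810871] [-2.16576525  0.0087946  -2.70530403]
wrist 66.7162132182089 277.0132277860685 214.36157484764658 [ 270.75005117 -482.70934937  384.06964899] [ 2.89783682  0.00306523 -1.17992631]
0.15
```

View pics/scene0.png

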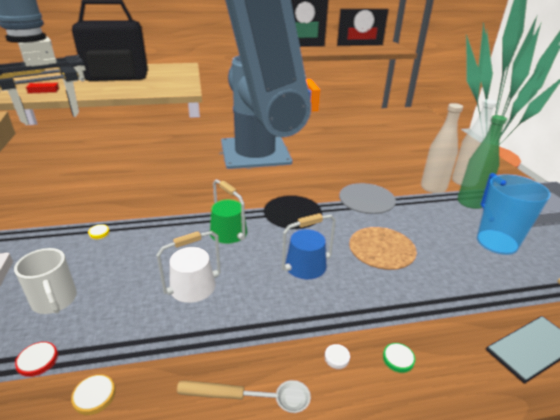

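View pics/side0.png

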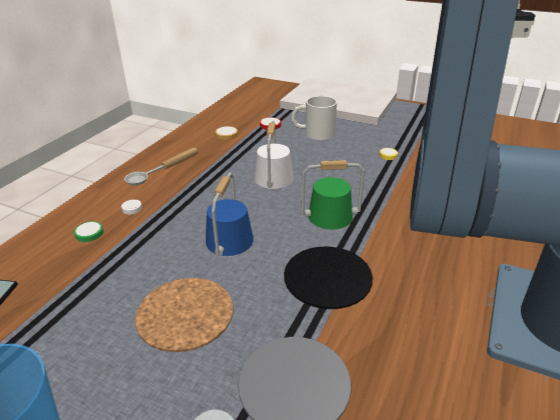

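View pics/wrist0.png

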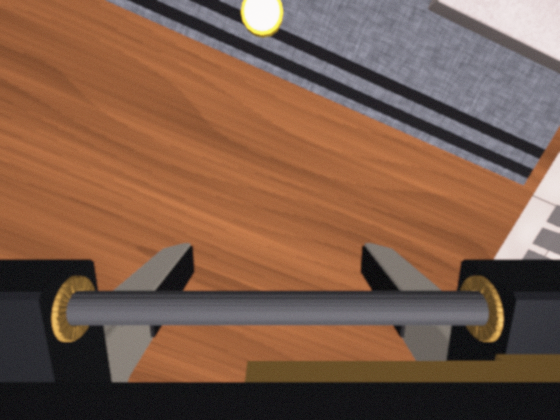

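The scene view shows three pails: white at (190,274), green at (227,221) and blue at (307,254), with the blue one's grip at about (311,220). The cork mat is at (382,247), with black and grey discs at (293,211) and (367,198). There is also a translucent blue tumbler at (513,215). The solid blue pail with a bail and the brown speckled mat fit the description. I'll measure them and confirm in a crop.

```bash
cat > m.py <<'E'
from h import *
import pickle
S=pickle.load(open('scene0.pkl','rb'));D=pickle.load(open('side0.pkl','rb'))
def hsvmask(c,lo,hi,box):
    h=cv2.cvtColor(c['img'],cv2.COLOR_BGR2HSV); m=cv2.inRange(h,lo,hi)
    k=np.zeros_like(m); x0,y0,x1,y1=box; k[y0:y1,x0:x1]=255
    m&=k; n,l,st,ce=cv2.connectedComponentsWithStats(m); i=1+np.argmax(st[1:,4]); return (l==i).astype(np.uint8),st[i],ce[i]
def grip(c,box):
    m,st,ce=hsvmask(c,(8,100,90),(25,255,255),box)
    ys,xs=np.nonzero(m); r=cv2.minAreaRect(np.c_[xs,ys].astype(np.float32)); b=cv2.boxPoints(r)
    # ends: midpoints of short sides
    if np.linalg.norm(b[0]-b[1])<np.linalg.norm(b[1]-b[2]): e=[(b[0]+b[1])/2,(b[2]+b[3])/2]
    else: e=[(b[1]+b[2])/2,(b[3]+b[0])/2]
    return ce,e,r
gs=grip(S,(285,205,345,235)); gd=grip(D,(205,168,240,200))
print(gs,gd)
print('grip centre',tri(S,gs[0],D,gd[0]))
for i in (0,1):
  for j in (0,1): print(i,j,tri(S,gs[1][i],D,gd[1][j]))
for c,box in ((S,(340,220,430,280)),(D,(125,270,250,355))):
    m,st,ce=hsvmask(c,(5,90,60),(22,255,255),box)
    m=cv2.morphologyEx(m,cv2.MORPH_CLOSE,np.ones((7,7),np.uint8))
    cn=max(cv2.findContours(m,0,2)[0],key=cv2.contourArea)[:,0]
    P=np.array([plane(c,u,v,6)[:2] for u,v in cn]); (x,y),r=cv2.minEnclosingCircle(P.astype(np.float32)); print('mat',st,x,y,r,P.min(0),P.max(0))
for c,box in ((S,(280,222,335,280)),(D,(200,190,258,258))):
    m,st,ce=hsvmask(c,(105,120,40),(130,255,255),box); print('blue',st,ce)
a=cv2.resize(S['img'][190:290,270:430],None,fx=4,fy=4,interpolation=2);b=cv2.resize(D['img'][165:355,125:265],None,fx=2.1,fy=2.1)
cv2.imwrite('pics/crop1.png',a);cv2.imwrite('pics/crop2.png',cv2.resize(D['img'][165:265,190:290],None,fx=5,fy=5,interpolation=2))
E
python3 m.py
```

```text
(array([309.79512195, 219.33658537]), [array([321.2059 , 216.82353], dtype=float32), array([298.61765, 222.4706 ], dtype=float32)], ((309.9117736816406, 219.64706420898438), (9.45888900756836, 23.283418655395508), 75.96376037597656)) (array([222.22758621, 185.28275862]), [array([227.24617, 176.56924], dtype=float32), array([217.52309, 193.58463], dtype=float32)], ((222.38462829589844, 185.07693481445312), (8.186291694641113, 19.597488403320312), 29.744882583618164))
grip centre (array([569.28524014,  26.52697412, 121.66522148]), np.float64(2.55683348709302))
0 0 (array([565.72035124,  37.31760117, 135.57280397]), np.float64(27.591122581181512))
0 1 (array([563.39497427,  51.60457816, 120.92224974]), np.float64(2.7166418368906413))
1 0 (array([575.64642709,   1.10910794, 122.66172868]), np.float64(0.7030216862961132))
1 1 (array([573.54968391,  15.59557971, 107.58765223]), np.float64(31.480655402697113))
mat [ 350  227   66   42 2133] 536.56884765625 209.72889709472656 75.38685607910156 [462.46120349 136.62616426] [611.77086586 284.87521262]
mat [ 136  278   97   74 5555] 536.55322265625 214.7561492919922 75.98086547851562 [461.83663241 139.5883271 ] [611.63137781 289.51142273]
blue [ 286  229   40   50 1617] [306.72047001 253.95918367]
blue [ 215  200   38   56 1658] [232.89324487 226.58323281]
```

View pics/crop1.png

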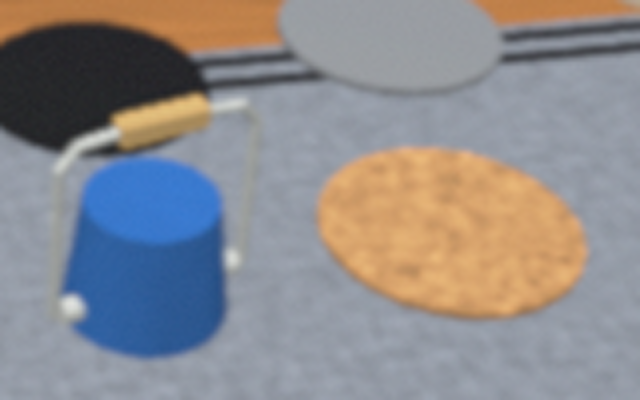

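View pics/crop2.png

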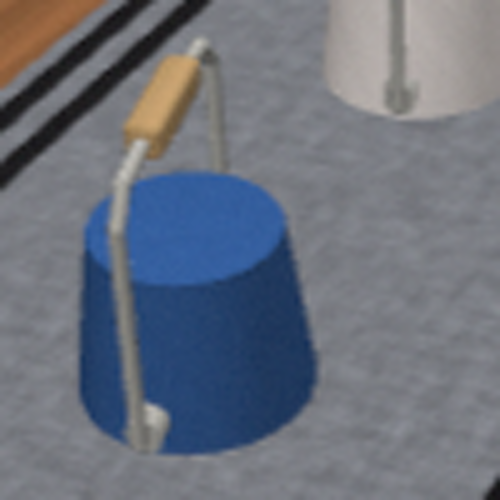

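The crops confirm the target: a solid blue upturned pail with a wooden grip, and brown cork with no other brown disc nearby. The grip measures (569,26.5,121.7) against an expected height of 120, and its length is 52 against 50. The mat radius is 75.5 against 75. I'll move above the grip and check it with the wrist camera.

Run:
```python
from h import *
import pickle
S=pickle.load(open('scene0.pkl','rb'));D=pickle.load(open('side0.pkl','rb'))
print('green grip',tri(S,(225,187),D,(334,165)),'white grip',tri(S,(187,239),D,(271,128)))
print('tumbler foot',plane(S,502,240,0)[:2])
for yaw in (103.6,-76.4):
    print(yaw,robot.inverse_kinematics([569,26.5,101],[np.pi,0,np.radians(yaw)]))
q=robot.current_qpos()
yaw=103.6
c=[robot.inverse_kinematics([569,26.5,235],[np.pi,0,np.radians(y)]) for y in (103.6,-76.4)]
k=min((0,1),key=lambda i:9 if c[i] is None else abs(c[i][5]))
robot.move_ptp([569,26.5,235],[np.pi,0,np.radians((103.6,-76.4)[k])])
c=robot.get_image('wrist'); cv2.imwrite('pics/w1.png',c['img']); pickle.dump(c,open('w1.pkl','wb'))
print(k,robot.current_tcp_pos(),robot.current_t(),proj(c,[569,26.5,120]))
```

```text
green grip (array([ 418.5229232 , -125.87146097,  119.60269775]), np.float64(5.39714830727129)) white grip (array([ 593.541065  , -211.04343365,  122.34418245]), np.float64(1.1162444969546594))
tumbler foot [553.64417535 507.01465086]
103.6 [-0.14922546  0.39659251  1.64479288  0.          1.10020727 -0.38659024]
-76.4 [-1.49225459e-01  3.96592505e-01  1.64479288e+00 -4.44089210e-16
  1.10020727e+00  2.75500242e+00]
0 [569.05460732  25.48534126 234.94790854] 2.5 (np.float64(277.53014356110884), np.float64(210.39093759706304))
```

View pics/w1.png

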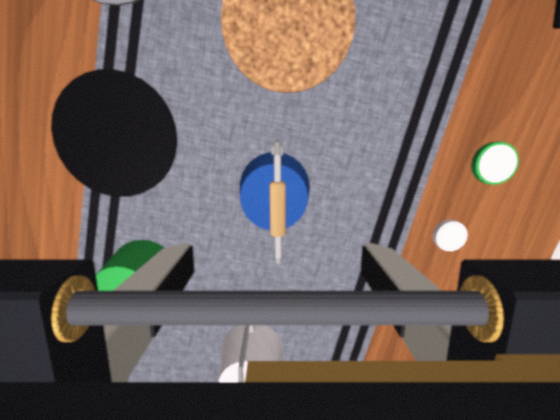

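The wrist view puts the grip bar at (278,209), where I predicted (277.5,210.4), and it lies along the image vertical as wanted. I'll descend and grip.

Run:
```python
from h import *
hit=robot.move_linear([569,26.8,101],speed=120,f_stop=8)
print(hit,robot.current_tcp_pos())
robot.move_gripper(0.0)
print(robot.current_gripper_width()*93,robot.current_contact_force(),robot.current_t())
for n in ('side','wrist'):
    cv2.imwrite(f'pics/{n}2.png',robot.get_image(n)['img'])
```

```text
False [569.61653853  26.72875537 101.78684209]
13.62766233589556 [-0.31611822  0.65024097 -0.08231059] 4.9667
```

View pics/side2.png

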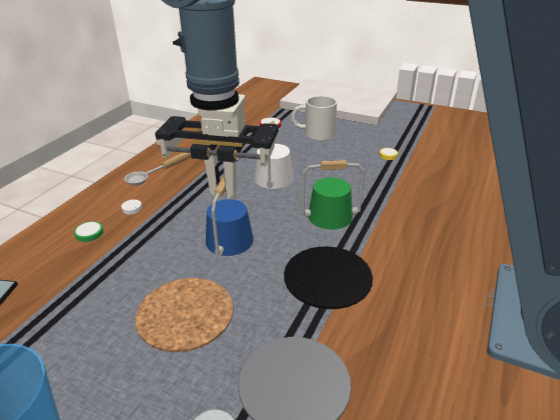

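The fingers are shut on the grip at about (222,183), and the 13.6 mm opening matches the bar. I'll lift briskly and let the pail roll over.

Run:
```python
from h import *
robot.move_linear([569.6,26.7,310],speed=250)
robot.sleep(2.0)
print(robot.current_gripper_width()*93,robot.current_contact_force(),robot.current_t())
for n in ('side','scene'):
    cv2.imwrite(f'pics/{n}3.png',robot.get_image(n)['img'])
```

```text
13.729311856547461 [-0.14298786  0.58460965 -2.17194103] 8.05
```

View pics/side3.png

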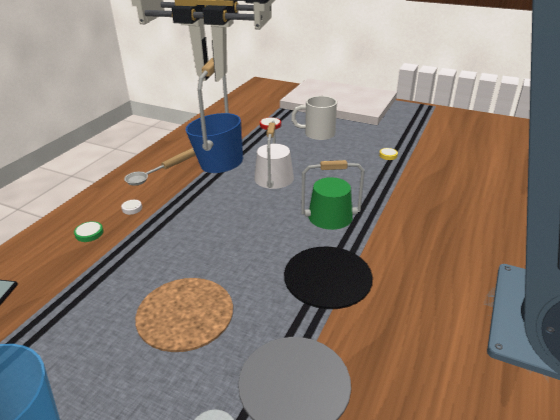

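View pics/scene3.png

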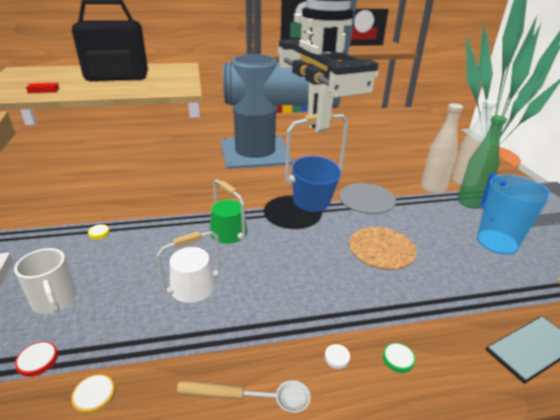

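The pail has rolled over and hangs mouth-up at (218,143) in the side view and (315,185) in the scene view, leaning slightly. The grip still holds. Next I'll carry it to the mat centre at (536.5,212) and lower it until it touches.

Run:
```python
from h import *
robot.move_linear([536.5,212,310],speed=110)
robot.move_linear([536.5,212,172],speed=90)
robot.sleep(1.0)
print(robot.current_contact_force(),robot.current_t())
for n in ('side','scene'):
    cv2.imwrite(f'pics/{n}4.png',robot.get_image(n)['img'])
h=robot.move_linear([536.5,212,149],speed=15,f_stop=1.5)
print(h,robot.current_tcp_pos(),robot.current_contact_force(),robot.current_t())
for n in ('side','scene'):
    cv2.imwrite(f'pics/{n}5.png',robot.get_image(n)['img'])
a=[cv2.imread(f'pics/{n}{k}.png')[b:b+220,l:l+260] for k in (4,5) for n,b,l in (('side',160,80),('scene',100,280))]
cv2.imwrite('pics/m45.png',cv2.resize(np.vstack([np.hstack(a[:2]),np.hstack(a[2:])]),None,fx=1.3,fy=1.3))
```

```text
[-0.10141644  0.05886878 -2.8095773 ] 12.6917
True [535.05786528 211.70484151 152.28702372] [-2.18830535 -1.15732796  0.34010279] 13.925
```

View pics/m45.png

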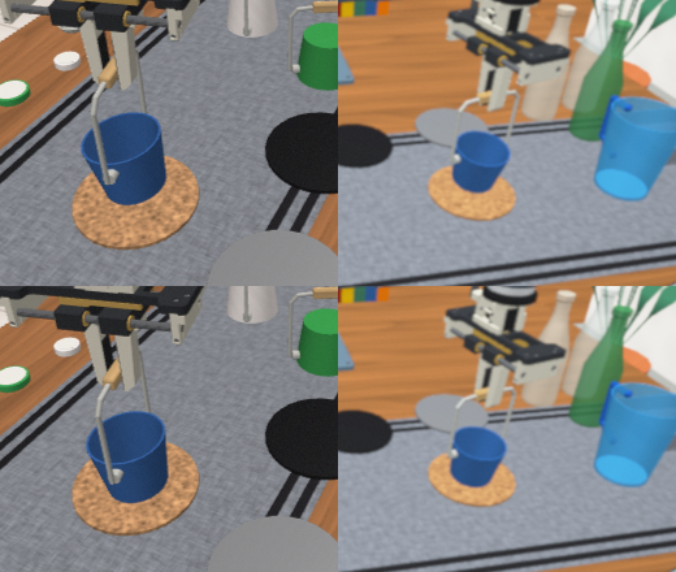

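The pail's edge has touched the mat and it still leans a little. I'll lower the rest of the way until it stands flat, then check before letting go.

Run:
```python
from h import *
import pickle
p=robot.current_tcp_pos()
h=robot.move_linear([536,212,149.3],speed=10,f_stop=8)
robot.sleep(0.3)
print(h,robot.current_tcp_pos(),robot.current_contact_force(),robot.current_t())
a=[]
for n,b,l in (('side',230,110),('scene',180,320)):
    c=robot.get_image(n); pickle.dump(c,open(f'{n}6.pkl','wb'))
    i=c['img'].copy()
    a.append(cv2.resize(i[b:b+140,l:l+130],None,fx=3,fy=3,interpolation=2))
cv2.imwrite('pics/m6.png',np.hstack(a))
```

```text
False [534.78853339 211.75062642 149.37457993] [-4.07547177 -1.22662506  4.96335736] 14.7417
```

View pics/m6.png

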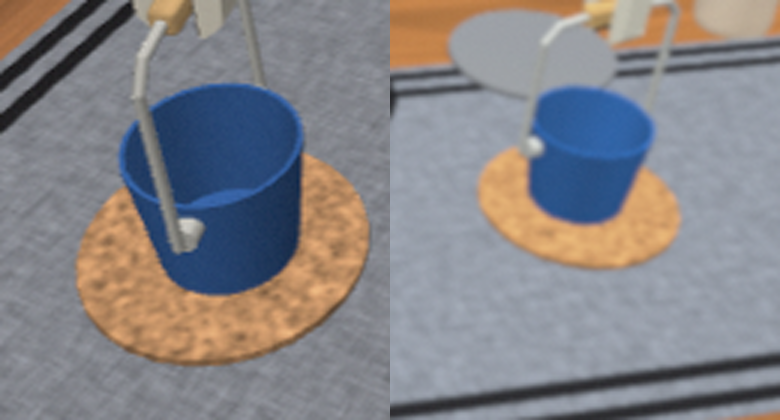

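```bash
cat > chk.py <<'E'
from h import *
import pickle,sys
from scipy.optimize import least_squares
k=sys.argv[1]
for n,box in (('side',(140,250,220,335)),('scene',(360,200,410,260))):
    c=pickle.load(open(f'{n}{k}.pkl','rb'))
    hs=cv2.cvtColor(c['img'],cv2.COLOR_BGR2HSV); m=cv2.inRange(hs,(103,110,40),(130,255,255))
    z=np.zeros_like(m); x0,y0,x1,y1=box; z[y0:y1,x0:x1]=255; m&=z
    m=cv2.morphologyEx(m,cv2.MORPH_CLOSE,np.ones((7,7),np.uint8))
    cn=max(cv2.findContours(m,0,1)[0],key=cv2.contourArea)[:,0].astype(float)
    x,y,w,h=cv2.boundingRect(cn.astype(np.int32)); print(n,'bbox',x,y,w,h)
    top=cn[cn[:,1]<y+0.25*h]; bot=cn[(cn[:,1]>y+0.86*h)]
    for nm,pts,zz,r in (('rim',top,76,45),('base',bot,6,36)):
        P=np.array([plane(c,u,v,zz)[:2] for u,v in pts])
        s=least_squares(lambda q:np.hypot(*(P-q).T)-r,P.mean(0)+[0,0],loss='soft_l1')
        # start both sides, keep sensible
        S=[least_squares(lambda q:np.hypot(*(P-q).T)-r,P.mean(0)+d,loss='soft_l1') for d in ([r,0],[-r,0],[0,r],[0,-r])]
        b=min(S,key=lambda s:s.cost); print('  ',nm,b.x.round(1),'rms',np.sqrt(np.mean((np.hypot(*(P-b.x).T)-r)**2)).round(2))
E
python3 chk.py 6
```

```text
side bbox 150 258 61 70
   rim [533.7 213.6] rms 1.49
   base [536.6 209.2] rms 0.54
scene bbox 367 209 41 45
   rim [535.3 211.2] rms 2.15
   base [524.4 213.7] rms 1.31
```

The rim and base fits from both views put the pail upright at about (530–536, 209–214). That is within 14 mm of the mat centre, against the 39 mm allowed. The weight is on the mat, with +5 N measured. I'll release and retreat upward.

```bash
python3 - <<'E'
from h import *
import pickle
p=robot.current_tcp_pos()
robot.move_gripper(0.4)
print(robot.current_contact_force(),robot.current_gripper_width())
robot.move_gripper(0.75)
robot.move_linear([p[0],p[1],210],speed=40)
robot.move_linear([p[0],p[1],330],speed=120)
robot.sleep(1)
print(robot.current_tcp_pos(),robot.current_contact_force(),robot.current_t())
for n in ('side','scene'):
    c=robot.get_image(n); pickle.dump(c,open(f'{n}7.pkl','wb')); cv2.imwrite(f'pics/{n}7.png',c['img'])
E
python3 chk.py 7
```

```text
[-0.19767727 -0.8494589   0.58044583] 0.4033432006395246
[534.78286199 211.77432815 330.00107678] [ 0.38193255 -0.6864027   0.35923681] 19.9917
side bbox 150 258 62 70
   rim [532.8 213.6] rms 2.07
   base [536.  209.4] rms 0.5
scene bbox 367 209 41 45
   rim [535.8 210.6] rms 2.23
   base [524.4 213.5] rms 1.19
```

View pics/side7.png

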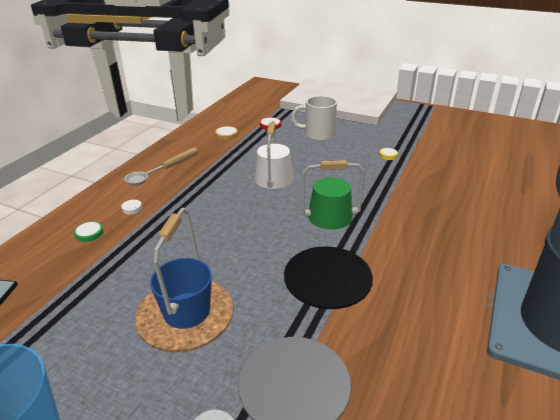

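View pics/scene7.png

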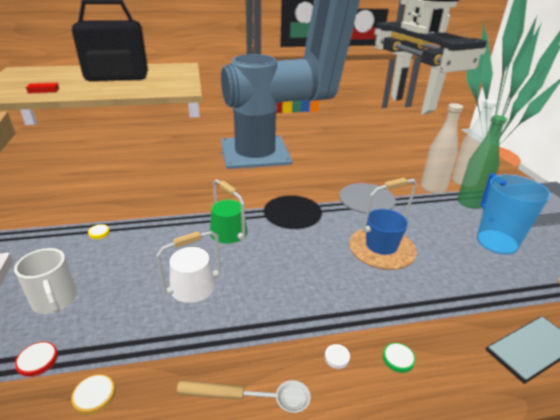

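The blue pail stands mouth-up on the cork mat at (182,293) in the side view and (385,232) in the scene view, with mat visible all round its base. Its bail is still up. The white pail is unmoved at (190,274) in the scene view, and the gripper is clear. I'll hand it in.

Run:
```python
from h import *
print(robot.hand_in(),robot.current_t())
```

```text
the job is handed in; nothing more can be done
the job is handed in; nothing more can be done
```

The blue pail is standing mouth-up on the round cork mat, and I handed the job in at about 20 s of the 48 s allowed. I lifted it by its wooden grip, let it roll over in the air, and lowered it until its weight was on the mat before opening the gripper.

- **Position:** the last camera check puts the base centre within about 13 mm of the mat centre, where 39 mm is allowed. Cork is visible all round the base.
- **White pail:** it is in the same place in the images as at the start, still mouth-down.
- **Gripper:** it is clear of everything, with under 1 N on the tool. The highest force I read was about 6.5 N, when the pail was set down.
- **Disagreement:** the two views differ by about 12 mm on the base centre in x (524 from the scene camera, 536 from the side camera). The scene view's circle fit was the rougher of the two, and either value is well inside the mat.
- **Handle:** it was still standing up after release rather than falling to one side.

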